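Fit up a tongued tube against the clamped tube for welding

TASK

Get the loose steel tube that has a flat tongue on one end ready for tack welding: lay it flat on the bed of the fit-up jig, along the low fence, with its plain square end butted tight against the end of the clamped tube (no gap, faces flush, in one straight line) and its tongue pointing away. Let go of it and leave the other things on the table where they are.

Things in the scene. Friction and masses are not known exactly. Their poses are not given: they have to be found in the camera images.
- piece: the loose bare steel tube, 140 mm long (its x), 40 wide (y), 60 high (z), 3 mm walls, 0.36 to 0.59 kg, lying on the table. A flat tongue 26 mm wide, 8 thick sticks 35 mm out of its +x end at mid-height; the -x end is plain, square and open. Origin: centre of the tube's underside (tongue not counted)
- piece_end (a point): centre of the piece's plain square end: 70 mm from its origin along -x, 30 mm above its underside; axes as the piece's
- jig: fit-up jig fixed to the table: grey bed plate 10 mm thick, jig x -77 to +38 mm, y -165 to +180 mm. On its +y half a tube of the piece's section (40 wide, 60 high) is clamped, from y = 0 to +160, centred on x = 0; the free bed lies at -y. The clamp stands at y = +125 mm, up to 115 mm above the table. Origin: on the table below the clamped tube's bare end; z up
- jig_face (a point): centre of the clamped tube's bare end face, which looks to jig -y: at the jig's x = 0, y = 0, 40 mm above the table; axes as the jig's. The piece's plain end centre belongs here, the piece's x axis along jig -y
- jig_fence (a point): middle of the upper inner edge of the low straight fence along the bed's whole +x side: jig x = +20 mm, 22 mm above the table. The fence is 12 mm higher than the bed and 16 mm thick; the clamped tube lies against it, and so does the piece when in line
- offcut: plain rectangular steel tube offcut, 90 x 40 x 60 mm high, no tongue; a bystander, origin at the centre of its underside
- hammer: hammer 280 mm long lying on the table beyond the jig; a bystander
- wrench: steel wrench 200 mm long lying between robot and jig; a bystander
- square: grey flat triangular welding square, about 100 x 100 x 14 mm; a bystander
- tin: round steel tin, 72 mm across, 60 mm high; a bystander
- brush: wire brush with wooden handle, about 240 mm long and 30 mm high; a bystander
Things that resemble listed ones, but are neither listed nor needed, are in the scene too. Leave any brown look-alike of the piece alone.

How it is judged (in metres and radians):
At the end, for the whole second after the job is handed in: the centre of the piece's plain end lies within 3 mm of the centre of the clamped tube's end along each jig axis (gap, sideways and height), the piece is in line with it and flat within 0.05 rad, and it is at rest (y of piece_end in the frame of jig_face between -0.003 and 0.003 m and x of piece_end in the frame of jig_face between -0.003 and 0.003 m and z of piece_end in the frame of jig_face between -0.003 and 0.003 m and angle between the x axis of piece and the y axis of jig, either way round below 0.05 rad and angle between the z axis of piece and the z axis of jig, either way round below 0.05 rad and linear speed of piece below 0.01 m/s and angular speed of piece below 0.05 rad/s); the robot touches nothing.
It fails at once if another loose thing on the table moved by more than 30 mm (distance of any of offcut, hammer, wrench, square, tin, brush from where it was at the start of the episode above 0.03 m).
It also fails if it takes over 48 s, if anything falls off the work surface, if the arm or the gripper's body presses on something with over 40 N, if the wrist force passes 120 N, or if a joint passes its speed limit or range.

ROBOT

A 6-joint arm with a two-finger parallel gripper is mounted at the origin on the work surface. World frame = base frame: x ahead of the robot, y to its left, z up, the work surface at z = 0. Lengths are in mm, angles in degrees, forces in N, time in s.
With the tool pointing down it reaches from about 350 to 850 mm from the base axis. Payload 8.1 kg.
Tool frame: the origin (TCP) lies midway between the tips of the shut fingers; the grasp point (between the pads) lies 19 mm behind it; x points along the fingers, z is the direction in which the jaws open and shut, and the axes are right-handed (so a half turn about x gives the same grasp; the last joint's range is limited). The gripper opens to 85 mm and grips with 20 to 120 N. Pads are 22 mm wide; open, the fingers measure 114 mm over their backs; the gripper's body (76 mm by 85 mm) begins 54 mm behind the grasp point. The pads swing forward as they close: fully open they stand 13 mm farther back than shut.
Start: joints at [58.247, 7.471, 85.268, -0, 87.261, -4.893], TCP at [271.07, 535.282, 231.292] pointing down, gripper open.
Joint ranges: [-169.43, 169.43], [-51.17, 129.36], [1.28, 143.12], [-76.62, 256.62], [0, 156.53], [-152.29, 152.29]. Speed limits (degrees/s): [136.94, 136.94, 159.86, 180, 180, 180].

INTERFACE

Orientations are given as [roll, pitch, yaw] about the fixed x, y, z axes, in that order (R = Rz(yaw) Ry(pitch) Rx(roll)).
In Python, from bench import r gives the robot as it stands. The module is installed in compiled form; this text tells all that it offers.
- The arm moves only by the tool servo_tool, never from a script. Its argument "commands" is a list that holds one entry, the list of rows, each a list of 7 numbers: the closure in counts, from 0 (fully open) to 255 (shut), then the shift along the tool's x, y, z in cm, then the turn, a rotation vector about the tool's x, y, z in degrees. A call has 1 to 8 rows; each row is the pose to reach, as a shift and turn from the pose commanded when the call began, along the tool's axes at that moment; what a row does not reach only later rows make up. A row lasts 1/10 s, in which the tool goes at most 50 mm and 8.59 degrees, less where a joint would pass 70% of its speed; a pose out of reach is approached as far as the arm can. A call with a gripper value outside its range is refused whole. The fingers move at their own pace and stop on an object; "force" is the grip in N (left out, the last holds). Time passes only in rows, so rows that repeat a pose let the fingers close. It gives the time, the measured TCP pose, the force and the opening at its end, in the units of the state.
- r.sense(): the state, without advancing time (a new reading comes with each control period).
- r.snapshot(name): name is "side" or "top" or "wrist"; returns (picture, depth): 480x640x3 uint8, red, green, blue; 480x640 float32, mm along the optical axis (not along the pixel's ray), 0 where there is no reading.
- r.calibration(name): a dict with "fx", "fy", "cx", "cy" (pixels), "pose" (4x4, takes a point from camera to world coordinates). Camera axes: x right, y down, z forward; pixel columns grow to the right and rows downward; lengths in mm; the calibration is good to about 2 mm. A picture is of the moment at which its call begins: read the wrist's pose just before it. calibration takes no time and is no camera call; for the wrist camera it gives the pose at the moment of the call.
- r.hand_in(): hands the job in, once; it reports no verdict.
The state is a dict: "time": time; "joint_pos": joint angles; "qd": joint speeds; "joint_efforts": joint torques, N m; "tool_pos": TCP position; "tcp_rot": TCP orientation; "ft_force": force on the tool from outside, world axes, zero at the start; "wrist_torque": the same for the moment, N m; "finger_gap": finger opening in mm.
Only numpy, scipy, OpenCV 4.12 (cv2) and the standard library are available. Lean on these libraries where they do the work, as an engineer would, in place of code of your own. Each camera call takes 0.05 s, during which the arm holds its last target.

## Working session

There is one attempt and no reset: what is moved stays moved. The work goes in short steps, Python scripts to look and compute and a tool call to move; the robot and the scene stay as the last step left them, time stands still between calls to the robot, and variables do not carry over. Pictures are saved under pics/ and viewed, and the job is handed in when it is done.

Besides the shell and the picture viewer there is one more tool, called after ">>>" as name([rows], argument=value, ...), one row to a line, values as JSON. servo_tool: Moves the arm, as the interface text tells. Its arguments: {"type":"object","properties":{"commands":{"type":"array","items":{"type":"array","items":{"type":"array","items":{"type":"number"}}}},"force":{"type":"number"}},"required":["commands"]}

```bash
mkdir -p pics
python3 - <<'E'
from bench import r
import cv2,numpy as np
for n in("top","side"):
    p,d=r.snapshot(n); cv2.imwrite(f"pics/{n}0.png",p[...,::-1]); np.save(f"pics/{n}0.npy",d)
    c=r.calibration(n); print(n,c["fx"],c["cx"],c["cy"]); print(np.round(c["pose"],3))
s=r.sense();print(s["time"],s["tool_pos"],s["tcp_rot"],s["finger_gap"],s["ft_force"])
E
```

```text
top 558.6051344449628 305.02096241545576 243.59619699128035
[[-1.800000e-02 -9.960000e-01  9.000000e-02  4.109940e+02]
 [-1.000000e+00  1.700000e-02 -5.000000e-03 -1.351710e+02]
 [ 4.000000e-03 -9.000000e-02 -9.960000e-01  1.324815e+03]
 [ 0.000000e+00  0.000000e+00  0.000000e+00  1.000000e+00]]
side 520.5721380003993 312.8957054859888 237.44507169597208
[[ 8.15000e-01 -3.55000e-01  4.58000e-01 -5.46530e+01]
 [-5.79000e-01 -4.78000e-01  6.60000e-01 -9.61125e+02]
 [-1.50000e-02 -8.04000e-01 -5.95000e-01  8.30154e+02]
 [ 0.00000e+00  0.00000e+00  0.00000e+00  1.00000e+00]]
0.1 [270.80127876 534.85936732 230.33073887] [ 174.57131892   89.90377621 -122.29016445] 85.48057880033585 [0.25502921 0.21289399 0.51492893]
```

View pics/top0.png

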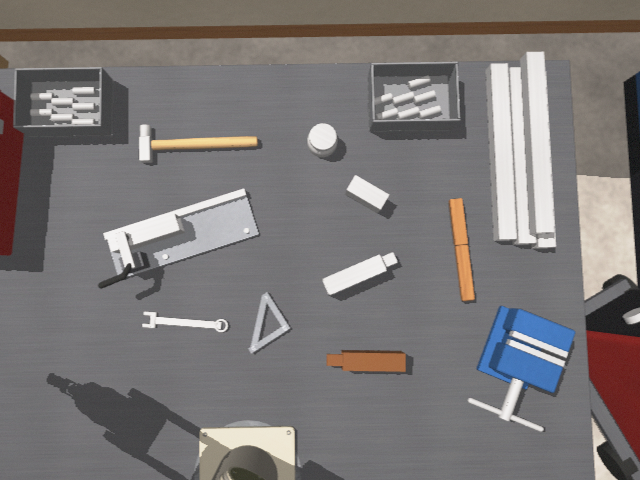

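View pics/side0.png

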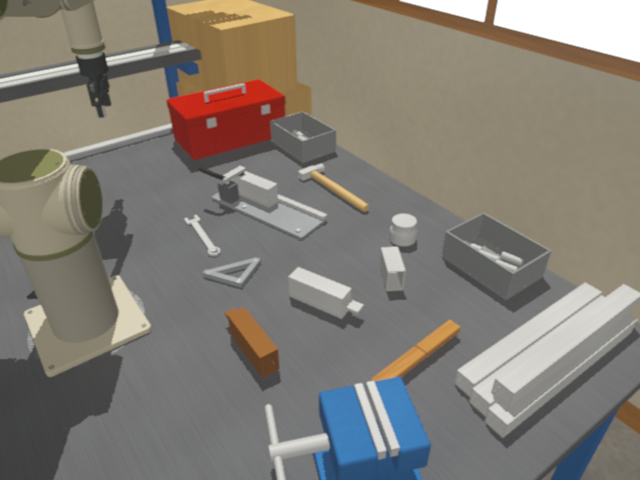

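Piece candidates in the top picture: the white tube with tongue at (357,275), tongue at (390,260); the brown look-alike at (368,362); the plain offcut at (368,192); the long tubes at (520,150). I choose the white one at (357,275), and check it and the jig closer.

```bash
cat > h.py <<'E'
import numpy as np,cv2
from bench import r
def cloud(n,d,c=None):
    c=c or r.calibration(n); v,u=np.mgrid[0:480,0:640]
    P=np.stack([(u-c["cx"])/c["fx"]*d,(v-c["cy"])/c["fy"]*d,d],-1)
    W=P@c["pose"][:3,:3].T+c["pose"][:3,3]; W[d==0]=np.nan
    return W
E
python3 - <<'E'
from h import *
p=cv2.imread("pics/top0.png")
a=cv2.resize(p[240:310,310:410],None,fx=6,fy=6,interpolation=cv2.INTER_CUBIC); cv2.imwrite("pics/c_piece.png",a)
a=cv2.resize(p[180:295,95:265],None,fx=4.7,fy=4.7,interpolation=cv2.INTER_CUBIC)[:600,:800]; cv2.imwrite("pics/c_jig.png",a)
W=cloud("top",np.load("pics/top0.npy"))
print("table",np.nanmedian(W[340:400,250:320,2]))
for q in [(340,282),(357,275),(372,268),(390,261),(130,240),(165,228),(220,225),(240,215),(215,205),(235,197),(190,250)]:
    print(q,np.round(W[q[1],q[0]],1))
Z=W[...,2]
def rect(m,zlo,zhi,box):
    M=np.zeros(Z.shape,bool);x0,y0,x1,y1=box;M[y0:y1,x0:x1]=1
    M&=(Z>zlo)&(Z<zhi); pts=W[M][:,:2].astype(np.float32)
    print(m,len(pts),cv2.minAreaRect(pts),np.median(W[M][:,2]))
    print(np.round(cv2.boxPoints(cv2.minAreaRect(pts)),1).tolist())
rect("piece",54,68,(310,240,386,310)); rect("tongue",25,45,(383,245,410,275))
rect("clamped",62,78,(132,200,195,260))
rect("bed",5,16,(150,180,270,285)); rect("fence",17,30,(190,180,260,220))
E
```

```text
table 0.292224823329434
(340, 282) [ 436.6 -219.7   59.1]
(357, 275) [ 451.6 -258.3   62. ]
(372, 268) [ 467.  -293.1   57.9]
(390, 261) [ 483.5 -338.    35.8]
(130, 240) [538.9 251.8  71.5]
(165, 228) [565.2 174.1  68. ]
(220, 225) [577.   58.   11.7]
(240, 215) [600.   10.4  12.7]
(215, 205) [625.2  69.8  10.9]
(235, 197) [641.   20.4  25.5]
(190, 250) [519.2 129.5   8.6]
piece 1089 ((453.8519592285156, -253.64779663085938), (39.94890213012695, 140.59939575195312), 22.198575973510742) 60.19622636928466
[[408.79998779296875, -196.10000610351562], [461.8999938964844, -326.29998779296875], [498.8999938964844, -311.20001220703125], [445.79998779296875, -181.0]]
tongue 144 ((487.65203857421875, -336.4248046875), (25.96605682373047, 30.552501678466797), 21.448850631713867) 34.503384222060276
[[470.0, -327.0], [481.20001220703125, -355.3999938964844], [505.29998779296875, -345.8999938964844], [494.1000061035156, -317.5]]
clamped 927 ((545.6646728515625, 197.84274291992188), (77.877685546875, 118.70013427734375), 17.51460075378418) 70.06579450181607
[[490.70001220703125, 242.6999969482422], [526.4000244140625, 129.5], [600.7000122070312, 153.0], [564.9000244140625, 266.20001220703125]]
bed 4108 ((562.58984375, 84.63682556152344), (284.89501953125, 248.5365447998047), 89.05240631103516) 10.273378118648225
[[436.0, -55.70000076293945], [684.5, -59.79999923706055], [689.2000122070312, 225.0], [440.70001220703125, 229.10000610351562]]
fence 406 ((620.5325927734375, 58.09374237060547), (47.4111213684082, 137.01785278320312), 16.86785125732422) 22.186600312427572
[[578.0, 116.80000305175781], [617.7000122070312, -14.300000190734863], [663.0999755859375, -0.6000000238418579], [623.2999877929688, 130.5]]
```

View pics/c_piece.png

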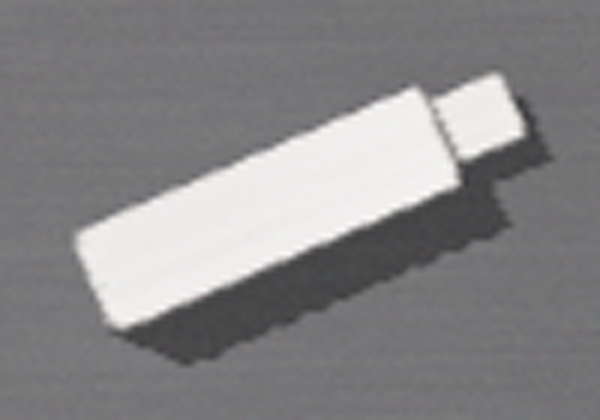

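View pics/c_jig.png

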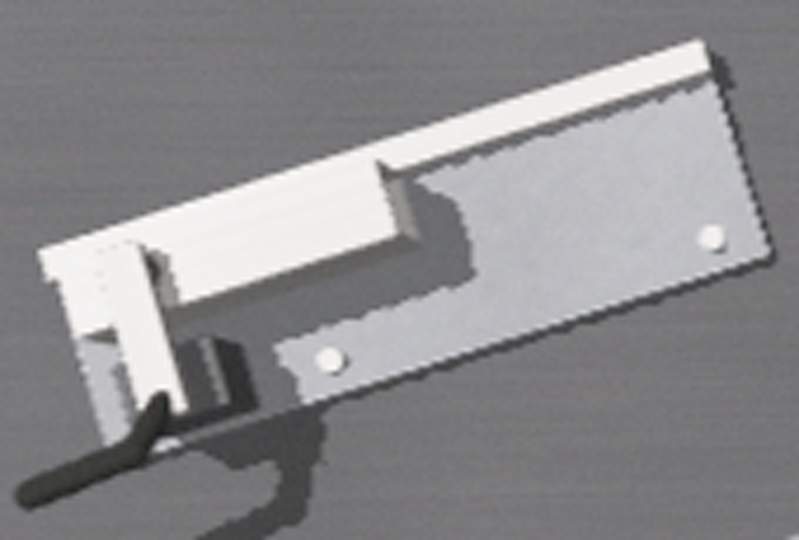

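```bash
cat >> h.py <<'E'
def ray(n,u,v,z,c=None):
    c=c or r.calibration(n); d=c["pose"][:3,:3]@np.array([(u-c["cx"])/c["fx"],(v-c["cy"])/c["fy"],1]); o=c["pose"][:3,3]
    return o+d*(z-o[2])/d[2]
E
python3 - <<'E'
from h import *
k=lambda x,y,z:np.round(ray("top",95+(x+.5)/4.7-.5,180+(y+.5)/4.7-.5,z),1)
for nm,a in dict(endU=(380,163,70),endL=(403,237,70),tubeLfar=(178,306,70),outerFenceL=(38,250,22),outerFenceR=(700,40,22),innerFenceR=(710,71,22),innerFenceM=(398,172,22),bedR=(773,258,10)).items(): print(nm,k(*a))
W=cloud("top",np.load("pics/top0.npy"));Z=W[...,2]
# tube top: rows line fits excluding clamp
M=np.zeros(Z.shape,bool);M[195:250,133:190]=1;M&=(Z>65)&(Z<74)
p=W[M][:,:2]
# jig direction from the fence
M=np.zeros(Z.shape,bool);M[180:225,180:252]=1;M&=(Z>18)&(Z<27)
v,u=np.nonzero(M);e=[]
for c in range(188,245):
    q=v[u==c]; 
    if len(q): e.append((c,q.min(),q.max()))
e=np.array(e);
for j in(1,2):
    f=np.polyfit(e[:,0],e[:,j],1); print(f, [np.round(ray("top",x,np.polyval(f,x)+(-.5 if j==1 else .5),22),1) for x in(188,244)])
for y in range(200,242,4): print(y,np.round(Z[y,172:190],0))
E
```

```text
endU [595.8 150.1  70. ]
endL [559.7 138.9  70. ]
tubeLfar [528.3 246.6  70. ]
outerFenceL [562.  331.1  22. ]
outerFenceR [6.625e+02 6.000e-01 2.200e+01]
innerFenceR [646.7  -4.3  22. ]
innerFenceM [598.2 152.   22. ]
bedR [553.  -34.1  10. ]
[ -0.3203915  266.57298418] [array([622.5, 131.6,  22. ]), array([ 6.63e+02, -5.00e-01,  2.20e+01])]
[-2.55639098e-01  2.60165414e+02] [array([606.4, 131.6,  22. ]), array([ 6.382e+02, -3.000e-01,  2.200e+01])]
200 [ 3.  1. -1.  2. -1.  4.  2. -5. -1.  0.  1.  4. nan  6.  3. -2. -1. -1.]
204 [-3. -4.  1. -2.  1. -4. -0.  1.  3. -1.  3. -1. -1.  1. -0.  3.  3. -1.]
208 [ 1. -1. -3.  1. -1.  4.  0.  2.  2. 22. 21. 22. 19. 21. 19. 19. 21. 21.]
212 [23. 25. 25. 22. 24. 24. 23. 21. 24. 25. 21. 23. 16. 25. 21. 19. 26. 21.]
216 [71. 70. 71. 67. 43. 40. 40. 25. 18. 13. 11. 10. 10. 12.  8. 10. 10. 11.]
220 [74. 71. 70. 71. 66. 10. 11. 12. 13. 11. 13. 14.  6. 12. 12. 13. 11. 11.]
224 [73. 74. 75. 71. 70. 68. 65. 14. 12. 15. 14. 14. 13. 13. 12. 11.  9. 15.]
228 [71. 73. 72. 70. 68. 68. 69. 73. 15. 12. 13. 17. 10.  5.  8. 10.  9. 11.]
232 [68. 59. 61. 55. 53. 47. 47. 44. 34. 31. 29. 24. 18.  8. 11. 13. 10.  7.]
236 [19. 17. 11. 10. 14. 13.  7.  2. 12. 13.  8. 10.  9.  9.  5.  9. 10. 10.]
240 [12. 10. 10. 12. 12.  9. 14. 13. 12. 12. 14. 11. 11. 14.  8.  9. 11. 10.]
```

```bash
cat >> h.py <<'E'
from scipy.spatial.transform import Rotation as Ro
def Rt(s): return Ro.from_euler("xyz",s["tcp_rot"],degrees=True).as_matrix()
def go(pos,zyaw):
    """shift cm / rotvec deg in tool axes for TCP pos, tool down, jaw axis (tool z) at zyaw (mod 180)"""
    s=r.sense();R=Rt(s);p=s["tool_pos"]
    best=None
    for a in(zyaw,zyaw+180):
        z=np.array([np.cos(np.radians(a)),np.sin(np.radians(a)),0]);x=np.array([0,0,-1.]);T=np.c_[x,np.cross(z,x),z]
        rv=Ro.from_matrix(R.T@T).as_rotvec(degrees=True)
        if best is None or np.linalg.norm(rv)<np.linalg.norm(best): best=rv
    print("t",s["time"],"tcp",np.round(p,1),"jaw",np.round(np.degrees(np.arctan2(R[1,2],R[0,2])),2),"F",np.round(s["ft_force"],1),"gap",round(s["finger_gap"],1))
    print("shift cm",np.round(R.T@(np.array(pos)-p)/10,3),"turn",np.round(best,2))
E
python3 -c "
from h import *
print(np.round(Rt(r.sense()),3))
go([455,-257,200],22.2); print(r.sense()['joint_pos'])"
```

```text
[[-0.001 -0.892  0.452]
 [-0.001  0.452  0.892]
 [-1.     0.    -0.002]]
t 0.1 tcp [270.8 534.9 230.3] jaw 63.14 F [0.3 0.2 0.5] gap 85.5
shift cm [  3.129 -52.212 -62.314] turn [ 4.094e+01 -9.000e-02  3.000e-02]
[ 5.82469529e+01  7.51189934e+00  8.53237621e+01  9.03065022e-04
  8.72605582e+01 -4.89160768e+00]
```

>>> servo_tool([
  [[0,3.1,-52.2,-62.3,40.9,0,0],[0,3.1,-52.2,-62.3,40.9,0,0],[0,3.1,-52.2,-62.3,40.9,0,0],[0,3.1,-52.2,-62.3,40.9,0,0],[0,3.1,-52.2,-62.3,40.9,0,0],[0,3.1,-52.2,-62.3,40.9,0,0],[0,3.1,-52.2,-62.3,40.9,0,0],[0,3.1,-52.2,-62.3,40.9,0,0]],
], force=80)

```text
time: 0.9
tool_pos: [361.4, 144.1, 215.7]
tcp_rot: [-39.8, 90.0, -17.5]
ft_force: [0.9, -0.8, -0.2]
finger_gap: 85.4
```

```bash
python3 -c "
from h import *
go([455,-257,200],22.2)"
```

```text
t 0.9 tcp [361.4 144.1 215.7] jaw 22.27 F [ 0.9 -0.8 -0.2] gap 85.4
shift cm [  1.575 -40.667  -6.542] turn [0.07 0.01 0.01]
```

>>> servo_tool([
  [[0,1.6,-40.6,-6.5,0,0,0],[0,1.6,-40.6,-6.5,0,0,0],[0,1.6,-40.6,-6.5,0,0,0],[0,1.6,-40.6,-6.5,0,0,0],[0,1.6,-40.6,-6.5,0,0,0],[0,1.6,-40.6,-6.5,0,0,0],[0,1.6,-40.6,-6.5,0,0,0],[0,1.6,-40.6,-6.5,0,0,0]],
])

```text
time: 1.7
tool_pos: [452.4, -245.4, 200.0]
tcp_rot: [98.2, 90.0, 120.4]
ft_force: [1.2, -0.1, 0.5]
finger_gap: 85.4
```

```bash
python3 -c "
from h import *
s=r.sense();R=Rt(s)
c=r.calibration('wrist')
p,d=r.snapshot('wrist'); cv2.imwrite('pics/w1.png',p[...,::-1])
go([455,-257,23],22.2)
W=cloud('wrist',d,c);M=(W[...,2]>54)&(W[...,2]<67)&(abs(W[...,0]-454)<90)&(abs(W[...,1]+254)<110)
L=cv2.connectedComponentsWithStats(M.astype(np.uint8));k=1+np.argmax(L[2][1:,4]);q=W[L[1]==k]
print(cv2.minAreaRect(q[:,:2].astype(np.float32)),len(q),np.median(q[:,2]))
"
```

```text
t 1.75 tcp [ 452.6 -251.6  198.5] jaw 22.06 F [-5.3 -3.2  0.3] gap 85.2
shift cm [17.552 -0.559  0.065] turn [-0.14 -0.14  0.11]
((453.0841979980469, -249.80078125), (40.10920333862305, 139.79917907714844), 22.30262565612793) 8919 59.41589805263396
```

View pics/w1.png

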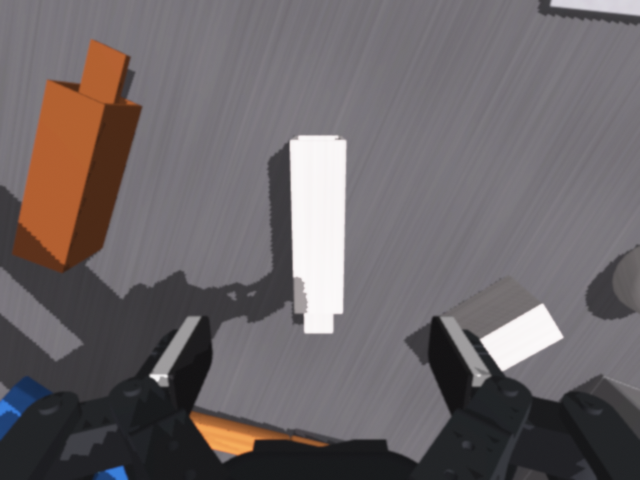

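```bash
python3 -c "
from h import *
go([456.5,-261,22],22.2)"
```

```text
t 1.75 tcp [ 452.6 -251.6  198.5] jaw 22.06 F [-5.3 -3.2  0.3] gap 85.2
shift cm [17.653 -0.986  0.054] turn [-0.14 -0.14  0.11]
```

>>> servo_tool([
  [[0,5,-0.4,0,0,0,0],[0,9,-0.4,0,0,0,0],[0,12,-0.4,0,0,0,0],[0,12,-0.4,0,0,0,0]],
])

```text
time: 2.15
tool_pos: [450.2, -244.4, 74.9]
tcp_rot: [123.4, 89.4, 145.6]
ft_force: [-0.6, -1.0, -0.4]
finger_gap: 85.8
```

```bash
python3 -c "
from h import *
go([456.5,-261,22],22.2)"
```

```text
t 2.15 tcp [ 450.2 -244.4   74.9] jaw 22.23 F [-0.6 -1.  -0.4] gap 85.8
shift cm [ 5.277 -1.817 -0.014] turn [ 0.02 -0.33 -0.49]
```

>>> servo_tool([
  [[0,2,-1.8,0,0,-0.2,-0.2],[0,2,-1.8,0,0,-0.2,-0.2],[0,2,-1.8,0,0,-0.2,-0.2],[0,2,-1.8,0,0,-0.2,-0.2]],
])

```text
time: 2.55
tool_pos: [461.7, -263.8, 62.3]
tcp_rot: [-47.7, 89.6, -25.4]
ft_force: [0.3, -0.0, -0.9]
finger_gap: 85.5
```

```bash
python3 -c "
from h import *
go([456.5,-261,22],22.2)"
```

```text
t 2.55 tcp [ 461.7 -263.8   62.3] jaw 22.25 F [ 0.3 -0.  -0.9] gap 85.5
shift cm [ 4.028  0.481 -0.394] turn [0.05 0.27 0.29]
```

>>> servo_tool([
  [[0,0,0,0,0,0.2,0.2],[0,0,0,0,0,0.2,0.2],[0,0,0,0,0,0.2,0.2]],
])

```text
time: 2.85
tool_pos: [461.1, -263.6, 61.0]
tcp_rot: [-57.2, 90.0, -34.9]
ft_force: [0.9, 1.3, 0.3]
finger_gap: 85.7
```

```bash
python3 -c "
from h import *
go([456.5,-261,22],22.2)"
```

```text
t 2.85 tcp [ 461.1 -263.6   61. ] jaw 22.25 F [0.9 1.3 0.3] gap 85.7
shift cm [ 3.904  0.418 -0.334] turn [0.05 0.02 0.03]
```

>>> servo_tool([
  [[0,1,0.4,-0.3,0,0,0],[0,2,0.4,-0.3,0,0,0],[0,3.2,0.4,-0.3,0,0,0],[0,3.9,0.4,-0.3,0,0,0],[0,3.9,0.4,-0.3,0,0,0],[0,3.9,0.4,-0.3,0,0,0]],
])

```text
time: 3.45
tool_pos: [456.4, -261.0, 21.1]
tcp_rot: [123.1, 90.0, 145.3]
ft_force: [0.1, 1.1, -0.5]
finger_gap: 85.4
```

```bash
python3 -c "
from h import *
go([456.5,-261,22],22.2)"
```

```text
t 3.45 tcp [ 456.4 -261.    21.1] jaw 22.24 F [ 0.1  1.1 -0.5] gap 85.4
shift cm [-0.088 -0.006  0.005] turn [ 0.04 -0.02 -0.04]
```

>>> servo_tool([
  [[255,0,0,0,0,0,0],[255,0,0,0,0,0,0],[255,0,0,0,0,0,0],[255,0,0,0,0,0,0],[255,0,0,0,0,0,0],[255,0,0,0,0,0,0],[255,0,0,0,0,0,0],[255,0,0,0,0,0,0]],
], force=80)

```text
time: 4.25
tool_pos: [457.2, -261.3, 22.2]
tcp_rot: [-50.6, 89.9, -28.4]
ft_force: [1.1, 0.8, 5.5]
finger_gap: 39.3
```

>>> servo_tool([
  [[255,-1,0,0,0,0,0],[255,-3,0,0,0,0,0],[255,-6,0,0,0,0,0],[255,-8,0,0,0,0,0],[255,-8,0,0,0,0,0],[255,-8,0,0,0,0,0]],
])

```text
time: 4.85
tool_pos: [456.1, -260.8, 100.8]
tcp_rot: [132.5, 90.0, 154.8]
ft_force: [-0.9, -0.7, -5.3]
finger_gap: 39.2
```

```bash
cat >> h.py <<'E'
def held(s,W,lo=-60,tag=""):
    """piece outline in tool frame (x,y,z) from a world cloud: points on upper face near the TCP"""
    R=Rt(s);Q=(W-s["tool_pos"])@R
    return Q
E
python3 -c "
from h import *
s=r.sense()
p,d=r.snapshot('top'); cv2.imwrite('pics/t2.png',p[...,::-1]);np.save('pics/t2.npy',d)
c=r.calibration('wrist');p,d=r.snapshot('wrist'); cv2.imwrite('pics/w2.png',p[...,::-1]);np.save('pics/w2.npy',d);np.save('pics/w2pose.npy',c['pose'])
go([515,60,100],16.9)"
```

```text
t 4.95 tcp [ 455.2 -260.2   99.4] jaw 22.24 F [ 0.   0.3 -4.2] gap 39.1
shift cm [-1.2000e-02  2.7375e+01  1.7647e+01] turn [ 5.34 -0.12 -0.16]
```

View pics/w2.png

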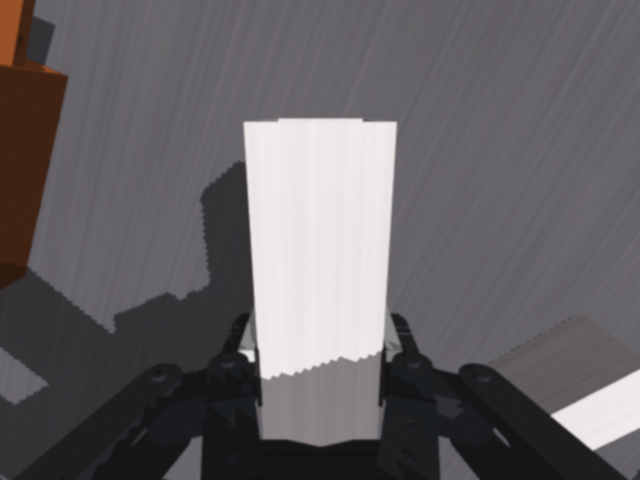

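View pics/t2.png

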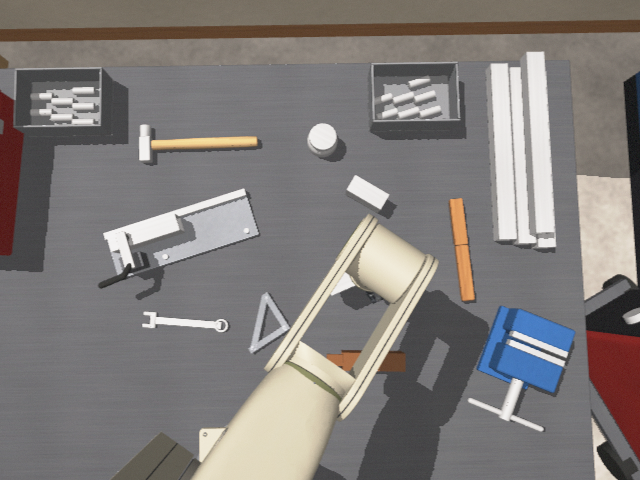

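The piece is held: the top face fills columns 245–396, its plain end rim is at row 122, and the tongue is out of view behind the gripper. Next I measure the plain end in the tool frame.

```bash
cat >> h.py <<'E'
def endtool(s,d,c):
    """plain-end top edge in tool frame + tilt of top face"""
    W=cloud('wrist',d,c);Q=(W-s["tool_pos"])@Rt(s)
    M=np.zeros(d.shape,bool);M[60:345,225:415]=1
    M&=(Q[...,0]<-30)&(Q[...,0]>-50)&(abs(Q[...,2])<30)&(abs(Q[...,1])<130)
    q=Q[M];A=np.c_[q[:,1:],np.ones(len(q))];f=np.linalg.lstsq(A,q[:,0],rcond=None)[0]
    v,u=np.nonzero(M);sg=np.sign(np.median(q[:,1]))
    y0=np.median([ (Q[v[u==k].min(),k,1]) for k in range(255,390,5)])
    L=[];
    for k in range(140,330,5):
        uu=u[v==k]
        if len(uu): L.append((Q[k,uu.min()+1,1],Q[k,uu.min(),2],Q[k,uu.max(),2]))
    L=np.array(L)
    print("top face x at 0:",f[2].round(1)," slopes deg y,z",np.degrees(f[:2]).round(2),"n",len(q),"end y:",y0.round(1))
    print("sides at y~",L[[0,-1],0].round(0),"z",L[[0,-1],1:].round(1).tolist(),"mid slope deg",np.degrees(np.polyfit(L[:,0],(L[:,1]+L[:,2])/2,1)[0]).round(2),"mid",np.mean(L[:,1:]).round(2))
E
python3 -c "
from h import *
c=r.calibration('wrist');s=r.sense()
print('stored-vs-now cam',np.round(np.load('pics/w2pose.npy')[:3,3]-c['pose'][:3,3],2))
endtool(s,np.load('pics/w2.npy'),c)"
```

```text
stored-vs-now cam [ 0.15 -0.12  0.37]
top face x at 0: -37.0  slopes deg y,z [-0.27 -0.13] n 31164 end y: 81.8
sides at y~ [77. 21.] z [[-19.3, 20.4], [-19.2, 20.5]] mid slope deg -0.07 mid 0.54
```

```bash
python3 -c "
from h import *
go([600,48,110],16.9)"
```

```text
t 4.95 tcp [ 455.2 -260.2   99.4] jaw 22.24 F [ 0.   0.3 -4.2] gap 39.1
shift cm [-1.04  23.05  25.059] turn [ 5.34 -0.12 -0.16]
```

>>> servo_tool([
  [[255,-1,2,2,1,0,0],[255,-1,5,5.5,2,0,0],[255,-1,8,8.7,3,0,0],[255,-1,11,12,4,0,0],[255,-1,14,15.2,5.3,0,0],[255,-1,17,18.5,5.3,0,0],[255,-1,20,21.8,5.3,0,0],[255,-1,23,25,5.3,0,0]],
])

```text
time: 5.75
tool_pos: [600.1, 48.3, 109.2]
tcp_rot: [165.3, 89.8, -177.8]
ft_force: [1.6, -0.2, -4.6]
finger_gap: 39.3
```

>>> servo_tool([
  [[255,0,0,0,0,0,0],[255,0,0,0,0,0,0],[255,0,0,0,0,0,0],[255,0,0,0,0,0,0],[255,0,0,0,0,0,0]],
])

```text
time: 6.25
tool_pos: [600.5, 45.4, 111.2]
tcp_rot: [178.6, 90.0, -164.5]
ft_force: [-1.2, -0.4, -4.5]
finger_gap: 38.9
```

```bash
python3 -c "
from h import *
go([600,48,110],16.9)
c=r.calibration('wrist');s=r.sense();p,d=r.snapshot('wrist'); cv2.imwrite('pics/w3.png',p[...,::-1]);np.save('pics/w3.npy',d)
endtool(s,d,c)
p,d=r.snapshot('side'); cv2.imwrite('pics/s3.png',cv2.resize(p[120:300,130:400,::-1],None,fx=2.9,fy=2.9,interpolation=cv2.INTER_CUBIC))
"
```

```text
t 6.25 tcp [600.5  45.4 111.2] jaw 16.85 F [-1.2 -0.4 -4.5] gap 38.9
shift cm [0.122 0.268 0.026] turn [-0.05 -0.03 -0.  ]
top face x at 0: -37.0  slopes deg y,z [-0.25 -0.14] n 31123 end y: 81.8
sides at y~ [77. 21.] z [[-19.3, 20.1], [-19.5, 20.5]] mid slope deg 0.01 mid 0.44
```

View pics/w3.png

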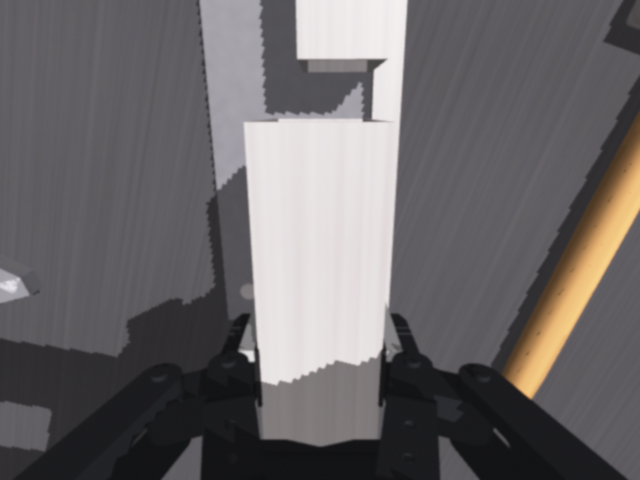

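View pics/s3.png

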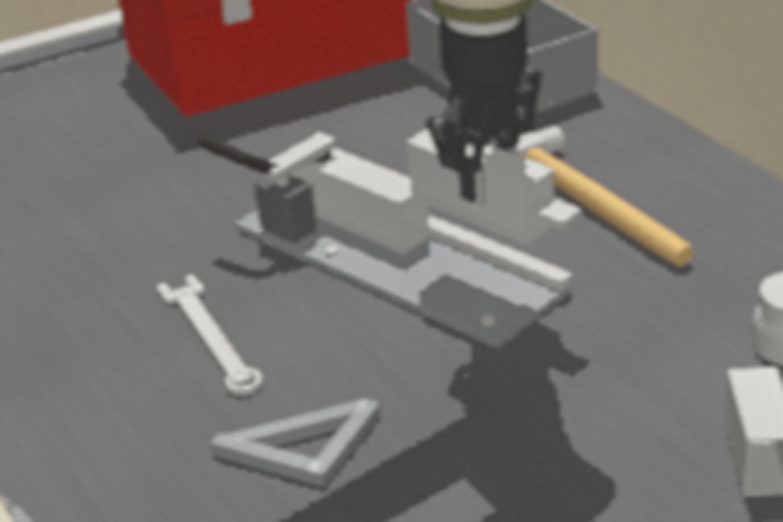

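```bash
cat >> h.py <<'E'
def jigtool(s,d,c,box=(0,100,270,410)):
    W=cloud('wrist',d,c);Q=(W-s["tool_pos"])@Rt(s)
    M=np.zeros(d.shape,bool);a,b,e,f=box;M[a:b,e:f]=1
    M&=(abs(W[...,2]-70)<6)
    L=cv2.connectedComponentsWithStats(M.astype(np.uint8));M=L[1]==1+np.argmax(L[2][1:,4])
    v,u=np.nonzero(M);q=Q[M]
    us=np.unique(u)[4:-4]; E=np.array([(Q[v[u==k].max(),k,1],Q[v[u==k].max(),k,2]) for k in us])
    vs=np.unique(v)[:-4]; S=np.array([(Q[k,u[v==k].min(),1],Q[k,u[v==k].min(),2],Q[k,u[v==k].max(),2]) for k in vs])
    print("tube n",len(q),"top z world",np.median(W[M][:,2]).round(1),"end y",np.median(E[:,0]).round(1),"end skew deg",np.degrees(np.polyfit(E[:,1],E[:,0],1)[0]).round(2))
    print(" sides z",np.median(S[:,1:],0).round(1),"slopes",[np.degrees(np.polyfit(S[:,0],S[:,j],1)[0]).round(2) for j in(1,2)],"span",S[[0,-1],0].round(0))
E
python3 -c "
from h import *
c=r.calibration('wrist');s=r.sense();d=np.load('pics/w3.npy')
jigtool(s,d,c)
from h import *
p=cv2.imread('pics/w3.png');cv2.imwrite('pics/w3c.png',cv2.resize(p[0:150,230:430],None,fx=4,fy=4,interpolation=cv2.INTER_CUBIC))
R=Rt(s)
for n,(u,v,z) in dict(endL=(296.5,58.5,70),endR=(387,58.5,70),tubeL0=(295.5,0,70),fenceOutFar=(407,0,22),fenceOutNear=(398,122,22)).items(): print(n,np.round((ray('wrist',u,v,z)-s['tool_pos'])@R,1))
"
```

```text
tube n 5564 top z world 69.8 end y 106.7 end skew deg 0.34
 sides z [-9.5 30.1] slopes [np.float64(-0.37), np.float64(-0.17)] span [129. 108.]
endL [ 41.6 106.5  -9.6]
endR [ 41.6 106.6  30. ]
tubeL0 [ 41.6 128.8  -9.6]
fenceOutFar [ 89.6 140.5  46.6]
fenceOutNear [89.6 79.  46. ]
```

View pics/w3c.png

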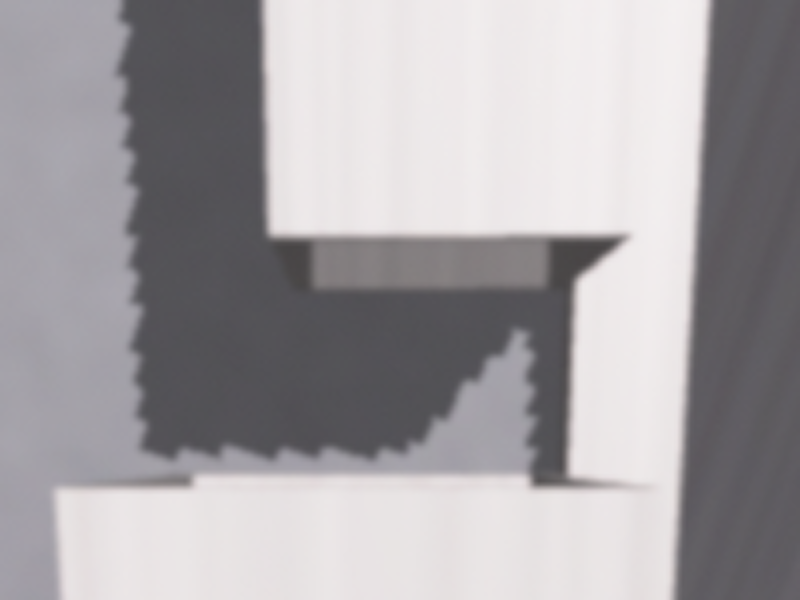

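>>> servo_tool([
  [[255,0,0.7,0.35,0,0,0],[255,0,1.4,0.7,0,0,0],[255,1.5,1.4,0.7,0,0,0],[255,3.5,1.4,0.7,0,0,0],[255,5.5,1.4,0.7,0,0,0],[255,6.8,1.4,0.7,0,0,0],[255,7.2,1.4,0.7,0,0,0],[255,7.2,1.4,0.7,0,0,0]],
])

```text
time: 7.15
tool_pos: [602.9, 62.0, 38.5]
tcp_rot: [165.0, 89.9, -178.1]
ft_force: [0.2, -0.3, -5.0]
finger_gap: 39.2
```

>>> servo_tool([
  [[255,0,0,0,0,0,0],[255,0,0,0,0,0,0],[255,0,0,0,0,0,0],[255,0,0,0,0,0,0]],
])

```text
time: 7.55
tool_pos: [604.0, 61.9, 40.2]
tcp_rot: [-16.4, 89.9, 0.6]
ft_force: [0.3, -0.1, -4.4]
finger_gap: 39.3
```

```bash
python3 -c "
from h import *
go([600,48,33.5],16.9)
c=r.calibration('wrist');s=r.sense();p,d=r.snapshot('wrist'); cv2.imwrite('pics/w4.png',p[...,::-1])
cv2.imwrite('pics/w4c.png',cv2.resize(p[40:190,230:430,::-1],None,fx=4,fy=4,interpolation=cv2.INTER_CUBIC));np.save('pics/w4.npy',d)
W=cloud('wrist',d,c);
for v in range(60,135,5): print(v,np.round(W[v,300:345:15,2],0))
"
```

```text
t 7.55 tcp [604.   61.9  40.2] jaw 16.94 F [ 0.3 -0.1 -4.4] gap 39.3
shift cm [ 0.671 -1.21  -0.792] turn [0.04 0.06 0.02]
60 [71. 69. 70.]
65 [69. 70. 70.]
70 [70. 70. 68.]
75 [70. 69. 70.]
80 [69. 70. 69.]
85 [12. 13. 12.]
90 [12. 12. 13.]
95 [ 9.  9. 10.]
100 [9. 9. 9.]
105 [10.  9.  8.]
110 [ 9. 10.  9.]
115 [9. 9. 8.]
120 [21. 21. 22.]
125 [77. 77. 78.]
130 [77. 77. 77.]
```

View pics/w4c.png

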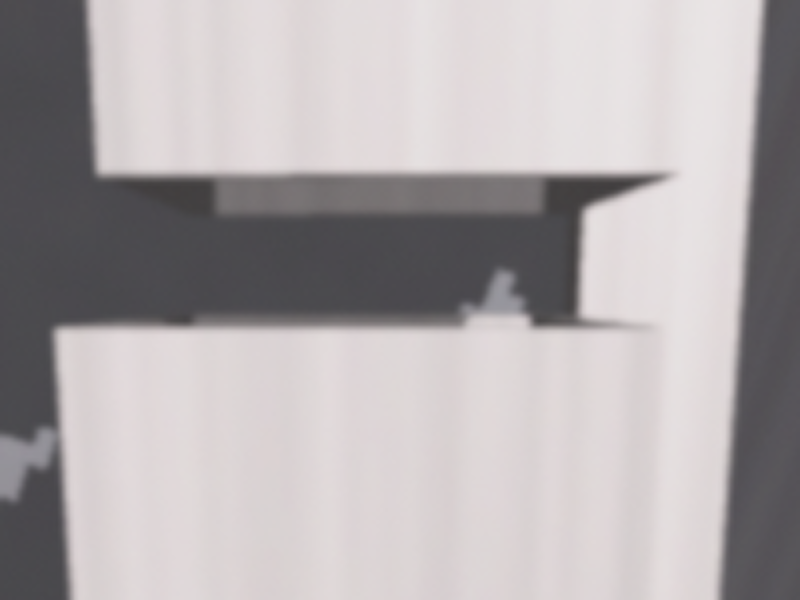

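>>> servo_tool([
  [[255,0.2,0,0,0,0,0],[255,0.4,0,0,0,0,0],[255,0.6,0,0,0,0,0],[255,0.6,0,0,0,0,0],[255,0.6,0,0,0,0,0]],
])

```text
time: 8.1
tool_pos: [603.4, 61.9, 33.3]
tcp_rot: [163.9, 90.0, -179.1]
ft_force: [0.3, 0.4, -3.6]
finger_gap: 39.2
```

```bash
python3 -c "
from h import *
go([600,48,33.5],16.9)
c=r.calibration('wrist');s=r.sense();p,d=r.snapshot('wrist')
cv2.imwrite('pics/w5c.png',cv2.resize(p[40:190,230:430,::-1],None,fx=4,fy=4,interpolation=cv2.INTER_CUBIC))
endtool(s,d,c);jigtool(s,d,c,(0,106,200,420))
"
```

```text
t 8.1 tcp [603.4  61.9  33.3] jaw 16.94 F [ 0.3  0.4 -3.6] gap 39.2
shift cm [-0.025 -1.23  -0.727] turn [ 0.04 -0.03 -0.01]
top face x at 0: -37.4  slopes deg y,z [ 0.34 -0.03] n 34775 end y: 96.7
sides at y~ [77. 21.] z [[-19.6, 20.3], [-19.4, 20.5]] mid slope deg -0.11 mid 0.4
tube n 13306 top z world 69.4 end y 91.7 end skew deg 0.18
 sides z [-16.9  22.8] slopes [np.float64(-0.13), np.float64(-0.04)] span [110.  92.]
```

View pics/w5c.png

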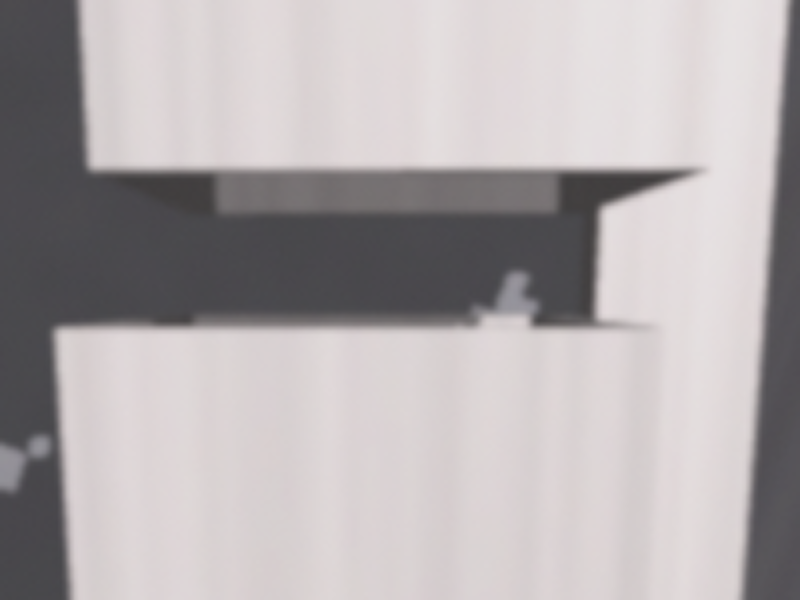

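>>> servo_tool([
  [[255,0,0.2,0.05,0,0,0],[255,0,0.4,0.1,0,0,0],[255,0,0.6,0.15,0,0,0],[255,0,0.8,0.2,0,0,0],[255,0,0.8,0.2,0,0,0],[255,0,0.8,0.2,0,0,0]],
])

```text
time: 8.75
tool_pos: [603.1, 70.2, 33.5]
tcp_rot: [-114.8, 90.0, -97.8]
ft_force: [-0.7, -0.2, -4.9]
finger_gap: 39.4
```

```bash
python3 -c "
from h import *
go([600,48,33.5],16.9)
c=r.calibration('wrist');s=r.sense();p,d=r.snapshot('wrist');print(np.round(Rt(s).T@s['ft_force'],1))
cv2.imwrite('pics/w6c.png',cv2.resize(p[60:160,230:430,::-1],None,fx=4,fy=4,interpolation=cv2.INTER_CUBIC))
jigtool(s,d,c,(0,116,200,420))
"
```

```text
t 8.75 tcp [603.1  70.2  33.5] jaw 16.95 F [-0.7 -0.2 -4.9] gap 39.4
shift cm [-0.    -2.034 -0.947] turn [ 0.05 -0.    0.  ]
[ 4.9  0.  -0.7]
tube n 18158 top z world 69.4 end y 83.8 end skew deg 0.15
 sides z [-19.1  20.7] slopes [np.float64(-0.2), np.float64(-0.08)] span [110.  85.]
```

View pics/w6c.png

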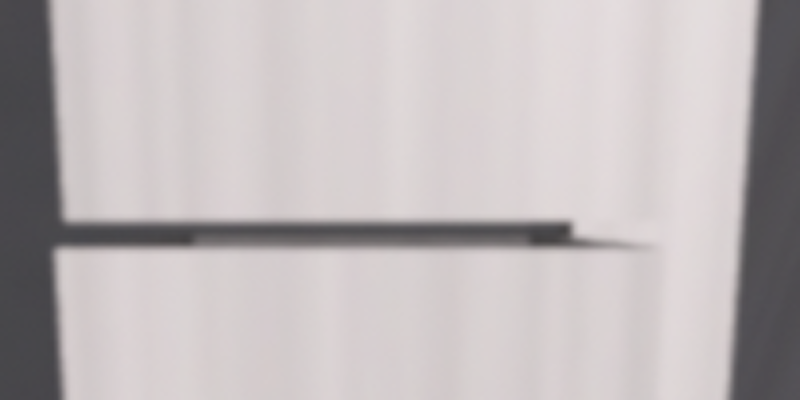

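>>> servo_tool([
  [[255,0.03,0,0.0,0,0,0],[255,0.05,0,0,0,0,0],[255,0.05,0.07,0,0,0,0],[255,0.05,0.13,0,0,0,0],[255,0.05,0.18,0,0,0,0],[255,0.05,0.18,0,0,0,0],[255,0.05,0.18,0,0,0,0]],
])

```text
time: 9.5
tool_pos: [602.6, 71.8, 33.0]
tcp_rot: [-66.3, 90.0, -49.4]
ft_force: [0.8, -1.3, -4.9]
finger_gap: 39.1
```

```bash
cat > f.py <<'E'
from h import *
s=r.sense();print(s["time"],np.round(s["tool_pos"],2),"toolF",np.round(Rt(s).T@s["ft_force"],1),"toolM",np.round(Rt(s).T@s["wrist_torque"],2))
E
python3 f.py
```

```text
9.5 [602.64  71.82  33.03] toolF [ 4.9 -1.5  0.4] toolM [-0.02  0.09 -0.11]
```

>>> servo_tool([
  [[255,0.03,0,0,0,0,0],[255,0.05,0,0,0,0,0],[255,0.05,0.03,0,0,0,0],[255,0.05,0.03,0,0,0,0],[255,0.05,0.03,0,0,0,0]],
])

```text
time: 10.0
tool_pos: [602.7, 71.8, 32.6]
tcp_rot: [-68.6, 90.0, -51.6]
ft_force: [-0.0, -3.0, -4.6]
finger_gap: 39.4
```

```bash
python3 f.py
```

```text
10.0 [602.7   71.84  32.59] toolF [ 4.6 -2.8 -0.9] toolM [-0.01 -0.03 -0.47]
```

>>> servo_tool([
  [[255,0.03,0,0,0,0,0],[255,0.06,0,0,0,0,0],[255,0.06,0,0,0,0,0],[255,0.06,0,0,0,0,0]],
])

```text
time: 10.4
tool_pos: [602.8, 71.9, 32.2]
tcp_rot: [-48.6, 90.0, -31.7]
ft_force: [1.5, -5.1, -1.6]
finger_gap: 38.8
```

```bash
python3 f.py; python3 -c "
from h import *
c=r.calibration('wrist');s=r.sense();p,d=r.snapshot('wrist')
cv2.imwrite('pics/w7c.png',cv2.resize(p[60:160,230:430,::-1],None,fx=4,fy=4,interpolation=cv2.INTER_CUBIC))
W=cloud('wrist',d,c)
print(np.nanmedian(W[20:100,260:370,2]),np.nanmedian(W[135:200,260:370,2]))"
```

```text
10.4 [602.8  71.9  32.2] toolF [ 1.6 -5.3 -0.1] toolM [-0.1   0.2  -0.71]
69.428709481803 69.4761679935925
```

View pics/w7c.png

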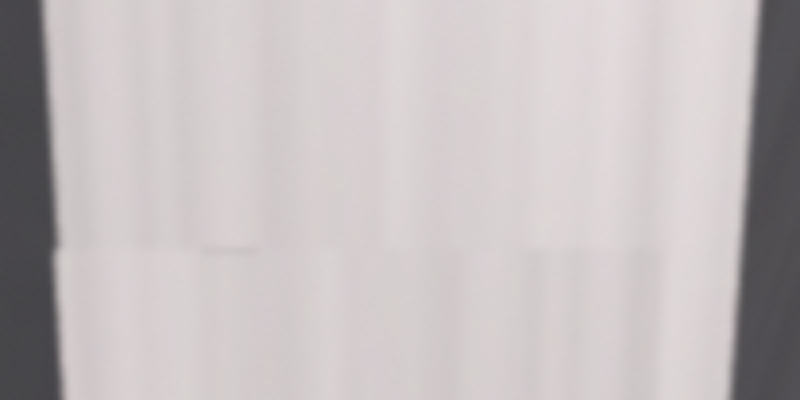

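>>> servo_tool([
  [[255,0.04,0.02,0.03,0,0,0],[255,0.04,0.02,0.05,0,0,0],[255,0.04,0.02,0.05,0,0,0],[255,0.04,0.02,0.05,0,0,0]],
])

```text
time: 10.85
tool_pos: [602.8, 71.9, 32.2]
tcp_rot: [-132.9, 89.9, -115.9]
ft_force: [-3.2, -6.9, 4.8]
finger_gap: 39.2
```

```bash
python3 f.py
```

```text
10.85 [602.83  71.93  32.15] toolF [-4.8 -5.6 -5.1] toolM [-0.18  1.02 -0.8 ]
```

>>> servo_tool([
  [[150,0,0,0,0,0,0],[100,0,0,0,0,0,0],[0,0,0,0,0,0,0],[0,0,0,0,0,0,0],[0,0,0,0,0,0,0],[0,0,0,0,0,0,0],[0,0,0,0,0,0,0],[0,0,0,0,0,0,0]],
])

```text
time: 11.65
tool_pos: [602.9, 72.5, 31.5]
tcp_rot: [75.8, 90.0, 92.7]
ft_force: [-0.1, -0.0, -1.0]
finger_gap: 85.6
```

```bash
python3 f.py; python3 -c "
from h import *
c=r.calibration('wrist');s=r.sense();p,d=r.snapshot('wrist');print(s['finger_gap'])
cv2.imwrite('pics/w8.png',p[...,::-1])"
```

```text
11.65 [602.95  72.52  31.5 ] toolF [ 1.   0.  -0.1] toolM [ 0.03 -0.03 -0.01]
85.58383050460854
```

View pics/w8.png

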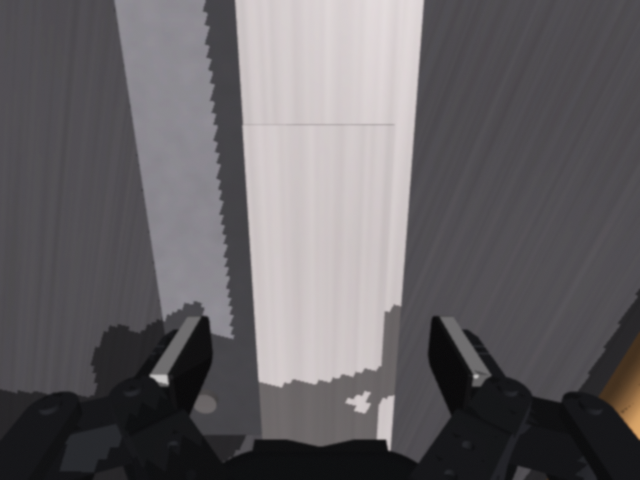

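The tubes are aligned, with only a hairline joint at row 124 and the left edge continuous. Next the gripper goes up and away for the final check.

>>> servo_tool([
  [[0,-1,0,0,0,0,0],[0,-3,0,0,0,0,0],[0,-6,0,0,0,0,0],[0,-10,0,0,0,0,0],[0,-13,0,0,0,0,0],[0,-15,0,0,0,0,0],[0,-15,0,0,0,0,0],[0,-15,0,0,0,0,0]],
])

```text
time: 12.5
tool_pos: [603.2, 72.5, 182.0]
tcp_rot: [-14.8, 89.9, 2.1]
ft_force: [0.4, -0.1, -0.3]
finger_gap: 85.6
```

>>> servo_tool([
  [[0,0,-3,-1,0,0,0],[0,0,-7,-3,0,0,0],[0,0,-11,-5,0,0,0],[0,0,-15,-7,0,0,0],[0,0,-19,-9,0,0,0],[0,0,-22,-11,0,0,0],[0,0,-24,-12,0,0,0],[0,0,-24,-12,0,0,0]],
])

```text
time: 13.3
tool_pos: [556.1, -194.7, 179.3]
tcp_rot: [154.4, 89.8, 171.2]
ft_force: [0.2, 0.1, 0.0]
finger_gap: 85.4
```

```bash
python3 f.py; python3 -c "
from h import *
p,d=r.snapshot('top'); cv2.imwrite('pics/t9.png',p[...,::-1]);W=cloud('top',d);Z=W[...,2]
cv2.imwrite('pics/t9c.png',cv2.resize(p[180:295,95:265,::-1],None,fx=4.7,fy=4.7,interpolation=cv2.INTER_CUBIC))
p,d=r.snapshot('side'); cv2.imwrite('pics/s9.png',cv2.resize(p[120:300,170:400,::-1],None,fx=3.3,fy=3.3,interpolation=cv2.INTER_CUBIC))
M=np.zeros(Z.shape,bool);M[180:250,184:260]=1;M&=(Z>60)&(Z<80);print(np.median(Z[M]),cv2.minAreaRect(W[M][:,:2].astype(np.float32)))
"
```

```text
13.3 [ 556.15 -194.66  179.3 ] toolF [-0.  -0.   0.2] toolM [-0.01 -0.09  0.04]
70.28940948019124 ((601.59375, 74.34343719482422), (41.48965072631836, 129.31275939941406), 16.70439338684082)
```

View pics/t9.png

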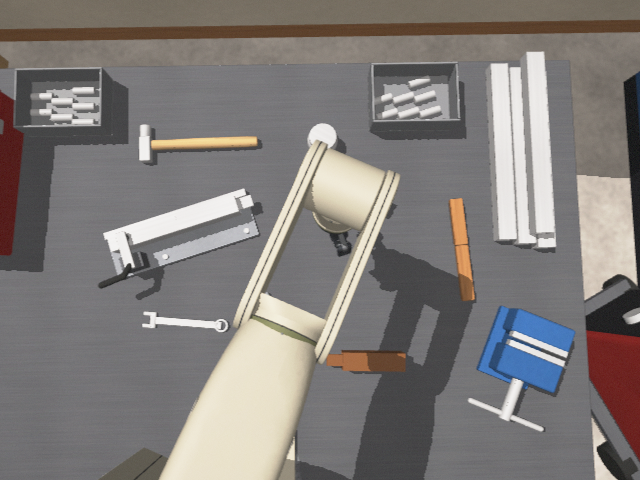

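View pics/t9c.png

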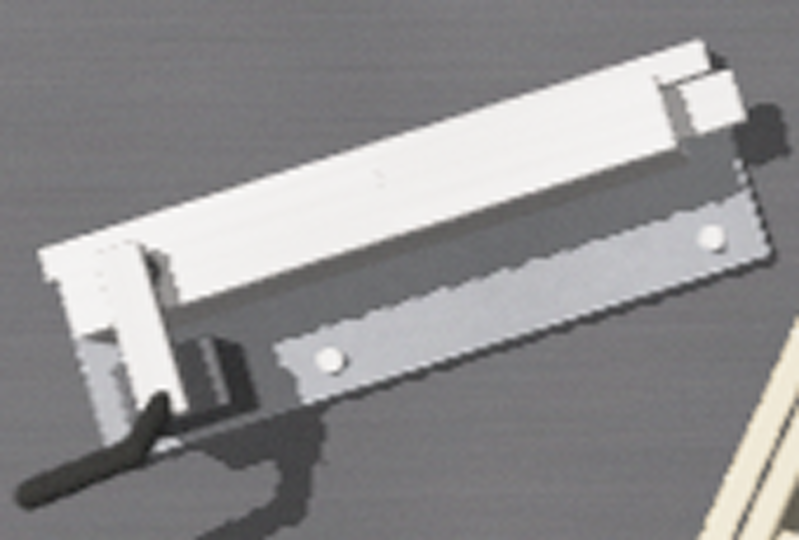

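View pics/s9.png

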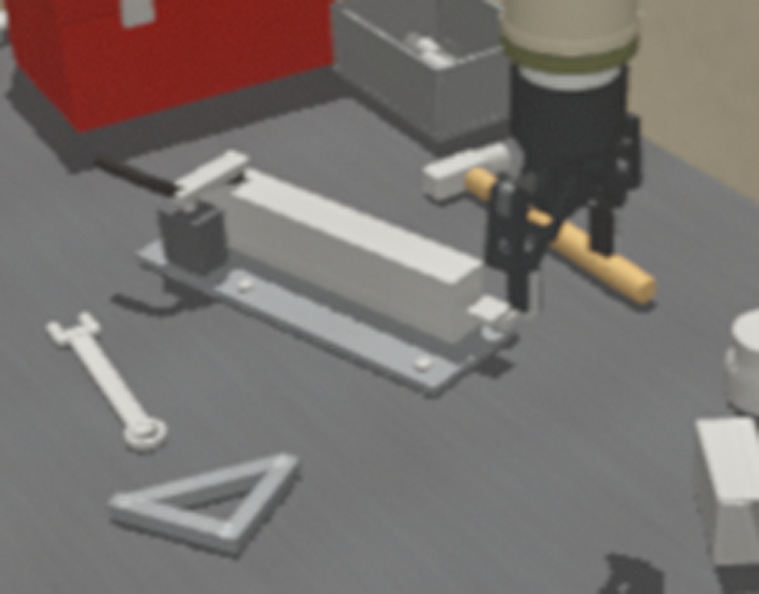

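The two tubes form one straight bar with no visible gap. In the top crop the joint lies near (380,175) and the tongue, at (712,100), points away. The bystanders in view haven't moved. Gripper is clear, so I hand in.

```bash
python3 -c "
from bench import r
s=r.sense();print(s['qd']);r.hand_in()"
```

```text
[ 1.67965712 -0.27424036 -0.2378665   0.14988261  0.19298486  0.20433313]
the job is handed in; nothing more can be done
```

The loose tube now lies flat on the jig bed along the fence. Its plain end is butted against the clamped tube and its tongue points away. I let go of it, moved the gripper clear and handed the job in at about 13.4 s; the hand-in gives no verdict.

- **Fit:** I lowered the tube onto the bed and nudged it against the end face and the fence, feeling about 5 N of contact on each of the three. The wrist picture after release shows only a hairline joint, with the edges continuous.
- **Height and line:** Just before release both top faces measured about 69.4–69.5 mm. The final top view gave 70.3 mm for the placed tube. It is in line with the jig to about 0.2° (it lies at 16.7°, the jig at about 16.9°).
- **Other things:** The hammer, wrench, tin, brush, welding square and offcut look unmoved in the last pictures. The arm hid the square and the offcut from the top camera, so I checked those two only from the side.
- **Measurement that disagreed:** The tube's end position in the gripper came out 4 mm apart between the top and wrist cameras (about 78 and 82 mm). I settled it by feeling for contact rather than trusting either camera.

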